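# Hand a tape dispenser out through the counter hatch

### The arm

A 7-joint arm with a two-finger parallel gripper is mounted at the origin on the work surface. World frame = base frame: x ahead of the robot, y to its left, z up, the work surface at z = 0. Lengths are in mm, angles in rad, forces in N, time in s.
With the tool pointing down it reaches from about 425 to 825 mm from the base axis. Payload 3.6 kg.
Tool frame: the origin (TCP) lies between the finger pads; the fingertips stand 19 mm ahead of it and the grasp point (between the pads) is the TCP; z points along the fingers, y is the direction in which the jaws open and shut (so a half turn about z gives the same grasp; the last joint's range is limited). The gripper opens to 85 mm and grips with 20 to 120 N. Pads are 22 mm wide; open, the fingers measure 114 mm over their backs; the gripper's body (76 mm by 85 mm) begins 54 mm behind the grasp point. The pads swing forward as they close: fully open they stand 13 mm farther back than shut.
Start: joints at [-1.216, 0.615, -0.013, 1.423, 0.008, 1.103, -0.04], TCP at [242.151, 603.181, 250.297] pointing down, gripper open.
Joint ranges: [-3.12, 3.12], [-0.3, 2.06], [-1.34, 1.32], [0.26, 2.42], [-1.36, 4.5], [0.01, 1.98], [-2.84, 2.84]. Speed limits (rad/s): [2.79, 2.79, 3.14, 3.14, 3.14, 3.14, 3.14].

### API

Orientations are given as a unit quaternion [x, y, z, w].
In Python, from station import manip, cams gives the robot as it stands. Calls block until the motion is done:
- manip.move_pose(position, orientation): joint-space move of the TCP to a pose.
- manip.move_l(position, feed=150, orientation=None, force_limit=None): straight line of the TCP; orientation=None keeps the orientation; feed is the mean speed in mm/s. With force_limit (N) it stops when the force on the tool has changed by that much, and returns True; else False.
- manip.movej(angles): joint-space move.
- manip.ungrasp() and manip.close_gripper(grip_force=None): open the fingers fully, or close them until they stop; grip_force is the grip in N (None keeps the last).
- manip.pause(seconds).
- manip.ik(position, orientation): joint angles nearest the present ones, or None.
- cams.snapshot(name): name is "side" or "top" or "wrist"; returns the picture (400x640x3 uint8, red, green, blue); there is no depth.
- cams.camera_model(name): a dict with "K" (3x3 intrinsics, pixels), "R" (3x3) and "t" (3): a world point X has camera coordinates R X + t. Camera axes: x right, y down, z forward; pixel columns grow to the right and rows downward; lengths in mm; the calibration is good to about 2 mm. A picture is of the moment at which its call begins: read the wrist's pose just before it. camera_model takes no time and is no camera call; for the wrist camera it gives the pose at the moment of the call.
A pose or a line that the arm cannot do raises manip.Unreachable and nothing moves.
- manip.close_job(): hands the job in, once; it reports no verdict.
Readings, each from a call of its own:
- manip.current_time(): time.
- manip.current_joint_positions(): joint angles.
- manip.current_qvel(): joint speeds.
- manip.current_joint_efforts(): joint torques, N m.
- manip.current_position(): TCP position.
- manip.current_tcp_rot(): TCP orientation.
- manip.current_contact_force(): force on the tool from outside, world axes, zero at the start.
- manip.current_torque(): the same for the moment, N m.
- manip.current_grip_width(): opening from 0.0 (shut) to 1.0 (fully open).
Only numpy, scipy, OpenCV 4.12 (cv2) and the standard library are available. Lean on these libraries where they do the work, as an engineer would, in place of code of your own. Each camera call takes 0.05 s, during which the arm holds its last target.

### The job

The tape dispenser standing in the sliding tray has to go out to the customer side of the counter hatch. Push the hatch's rising window up by the lip along its bottom edge, up to the height mark and on until its roller catch has clicked and holds it there by itself, never forcing it against the stop; then slide the tray out under the window to the end of its travel, with the dispenser standing in it. Leave the other things on the desk where they are.

Things in the scene. Friction and masses are not known exactly. Their poses are not given: they have to be found in the camera images.
- hatch: counter hatch: aluminium window frame 460 mm wide, 500 mm tall, across the desk. Origin: on the desk, midway between the jambs, in the window plane; x points out to the customer side, y left, z up. The tray's bed runs under the window on the line y = -95 mm; the handiest place to push the window up is about y = +90 mm, clear of tray, staple box and catch
- sash: rising window, 400 mm wide, 218 mm tall, sliding only up and down. Origin: middle of its lower edge, 62 mm above the desk at rest; rise at most 155 mm. A spring balance carries most of its weight: it takes 2 to 4 N to push up, and left alone below the catch it sinks gently back. It is forced if the robot's contact force on it passes 20 N
- lip (a point): lip along the sash's lower edge: a ledge 392 mm wide, standing 35 mm out of the glass towards the robot, 5 mm thick, ending in a rounded nose of 5 mm radius. This point: under the nose's axis (5 mm below it), mid-width, level with the lower edge; the nose's very front is 5 mm nearer the robot. Push up under it with tilted fingertips
- mark_line (a point): height mark: tip of a steel pointer on a black clip on the right jamb, the height the sash's lower edge is to reach. The roller catch on the left jamb was set to it by eye: it holds the sash somewhere from 14 mm below to 14 mm above. Passing the sprung roller takes a push of 7 to 12 N in all; then the sash snaps up the last 3 mm against a hard rubber stop (15 N per mm) and stays
- tray: steel deal tray, open box 160 x 130 mm, walls 28 mm high, with an apron and a handle at the robot's end; slides only along the hatch's x axis (about 3 N). Origin: centre of its underside, 5 mm above the desk; starts at hatch x = -110 mm, travel ends at x = +70 mm. It is forced if the robot's contact force on it passes 30 N
- tray_handle (a point): middle of the robot-side face of the tray's upright black handle: a bar 70 mm wide, 12 mm thick along the tray, from 21 to 55 mm above the tray's underside; this point is at 38 mm, 166 mm behind the tray's origin
- dispenser: cream desk tape dispenser standing loose in the tray, 115 mm long, 56 mm wide, 83 mm tall, about 0.6 kg. Origin: centre of its underside, x to its cutter end. It is too tall for the resting window
- spare_dispenser: bystander: a second cream tape dispenser, standing on the desk at the left; origin: centre of its underside
- stapler_black: bystander: black stapler 150 x 36 x 55 mm at the right; origin: centre of its underside
- stapler_sage: bystander: grey-green stapler 150 x 36 x 55 mm at the right; origin: centre of its underside
- punch: bystander: desk hole punch 130 x 75 x 70 mm at the left; origin: centre of its underside
- pen_cup: bystander: dark steel pen cup, 78 mm across, 95 mm tall (pens to 150 mm), beyond the window; origin: centre of its underside
- staple_box: bystander: small box of staples 75 x 36 x 22 mm lying just left of the tray bed on the robot's side; origin: centre of its underside
There are look-alikes about, which are no part of the job. Leave any pink or red look-alike of the dispenser alone.

How it is judged (in metres and radians):
On the way, in this order (a step that is already met when the one before it is completed fails the run):
1. the window's lower edge is level with the height mark within 18 mm and stays there untouched, held by the catch (z of lip in the frame of mark_line between -0.018 and 0.018 m and linear speed of sash below 0.01 m/s and contact force between each of the arm, the fingers and sash below 0.2 N), for 0.3 s.
2. the tray is out within 10 mm of the end of its travel with the dispenser standing in it (x of tray in the frame of hatch above 0.06 m and angle between dispenser's own z axis and vertical below 0.15 rad and x of dispenser in the frame of hatch above 0.035 m), for 0.2 s.
At the end, for the whole second after the job is handed in: The window's lower edge stands within 18 mm of the height mark, at rest and held by its catch; the tray is out to within 10 mm of the end of its travel (hatch x over 60 mm); the dispenser stands in it, tilted less than 0.15 rad, its middle more than 35 mm past the window plane, at rest (all of step 2 and z of lip in the frame of mark_line between -0.018 and 0.018 m and linear speed of sash below 0.01 m/s and z of dispenser in the frame of tray below 0.012 m and linear speed of dispenser below 0.02 m/s); the robot touches nothing.
It fails at once if the window is forced: more than 20 N of contact force between robot and window (contact force between any of the arm, the fingers and sash above 20 N).
It fails at once if more than 30 N of contact force between robot and tray (contact force between any of the arm, the fingers and tray above 30 N).
It fails at once if the dispenser tips over (angle between dispenser's own z axis and vertical above 0.5 rad).
It fails at once if another thing on the desk is moved more than 30 mm (distance of any of spare_dispenser, stapler_black, stapler_sage, punch, pen_cup, staple_box from where it was at the start of the episode above 0.03 m).
It also fails if it takes over 67 s, if anything falls off the work surface, if the arm or the gripper's body presses on something with over 40 N, if the wrist force passes 120 N, or if a joint passes its speed limit or range.

## Working session

There is one attempt and no reset: what is moved stays moved. The work goes in short steps, each a Python script; the robot and the scene stay as the last script left them, time stands still between calls to the robot, and variables do not carry over. Pictures are saved under pics/ and viewed, and the job is handed in when it is done.

```bash
ls; mkdir -p pics; python3 - <<'E'
from station import manip,cams
import cv2
print(manip.current_time())
for n in("side","top","wrist"):
    im=cams.snapshot(n); cv2.imwrite(f"pics/a_{n}.png",im[:,:,::-1])
    m=cams.camera_model(n); print(n,m["K"],m["R"],m["t"])
print(manip.current_tcp_rot(),manip.current_position())
E
```

```text
pics
0.0
side [[435.51628451   0.         308.98493507]
 [  0.         435.51628451 192.84971255]
 [  0.           0.           1.        ]] [[-0.99105158 -0.13346239 -0.00213397]
 [-0.08143444  0.61722028 -0.78256473]
 [ 0.10576009 -0.77538823 -0.62256557]] [ 515.97656284  159.52952725 1412.62805321]
top [[421.28264435   0.         320.79150332]
 [  0.         421.28264435 203.43542209]
 [  0.           0.           1.        ]] [[-0.02362711 -0.99960959 -0.01491422]
 [-0.99907721  0.02414451 -0.03552146]
 [ 0.03586769  0.01406119 -0.99925762]] [  25.30642957  527.86697791 1456.06241434]
wrist [[323.39238337   0.         320.98993472]
 [  0.         323.39238337 203.38734813]
 [  0.           0.           1.        ]] [[ 0.37347489  0.92763658 -0.00262257]
 [ 0.89266862 -0.35862465  0.27300385]
 [ 0.25230784 -0.10430117 -0.96200937]] [-649.11513652  -35.72416416  378.16239365]
[ 1.89687960e-01  9.81843889e-01 -1.01123991e-03 -1.82578193e-04] [241.94342995 602.69257639 249.37224158]
```

View pics/a_side.png

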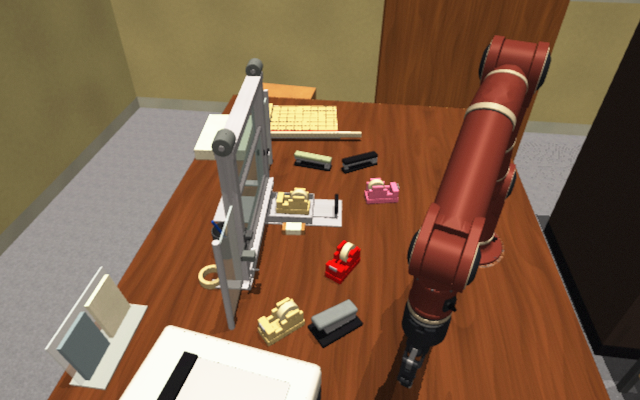

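View pics/a_top.png

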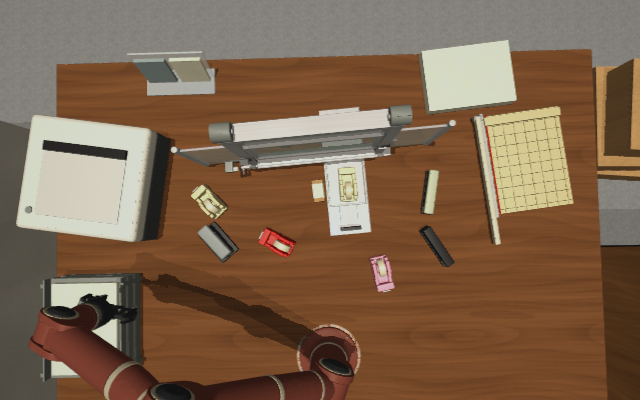

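View pics/a_wrist.png

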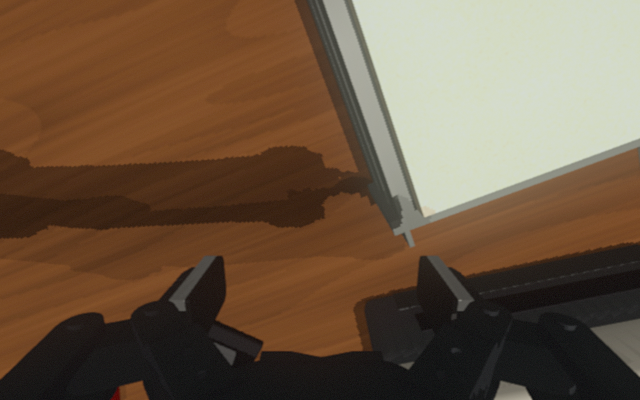

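The side and top pictures show the hatch at about (245,200) side and (315,140) top. The tray with the cream dispenser is at (347,185) top. The red (277,242) and pink (382,272) look-alikes and the spare cream one (209,201) stand outside the tray. Next I enlarge the crops.

```bash
python3 - <<'E'
import cv2
a=cv2.imread("pics/a_top.png")[90:250,165:465]; cv2.imwrite("pics/b_top.png",cv2.resize(a,None,fx=2.66,fy=2.66,interpolation=cv2.INTER_CUBIC))
a=cv2.imread("pics/a_side.png")[130:340,200:420]; cv2.imwrite("pics/b_side.png",cv2.resize(a,None,fx=2.8,fy=2.8,interpolation=cv2.INTER_CUBIC))
E
```

```text
(no output)
```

View pics/b_top.png

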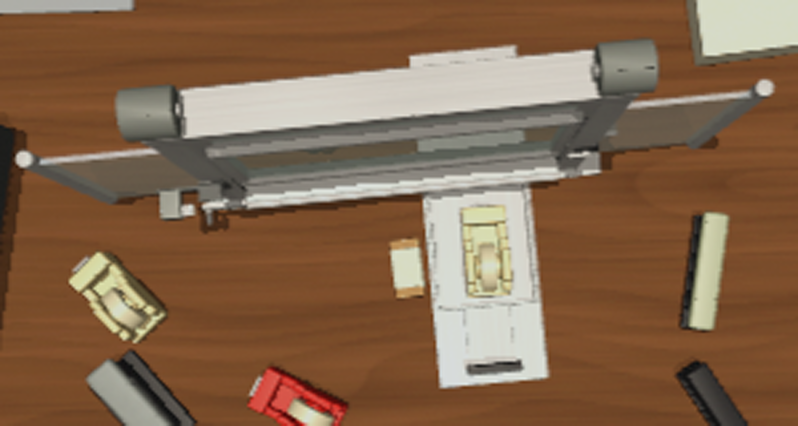

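View pics/b_side.png

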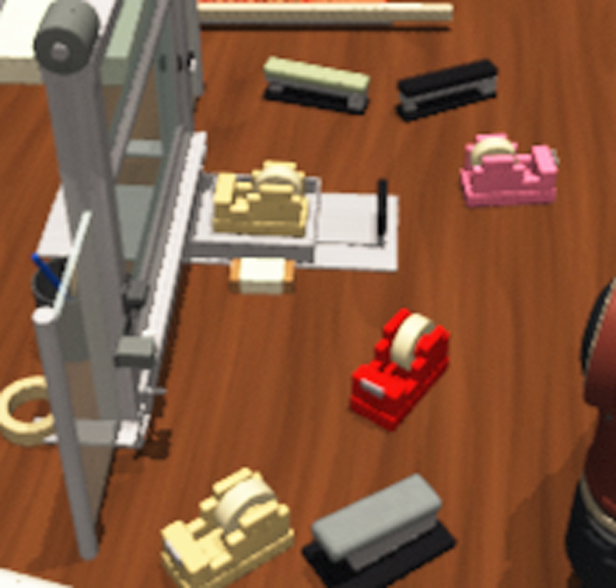

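```bash
cat > h.py <<'E'
import numpy as np, cv2
from scipy.spatial.transform import Rotation as Ro
def ray(m,uv):
    d=np.linalg.inv(m["K"])@np.array([uv[0],uv[1],1.]); R=np.array(m["R"]);t=np.array(m["t"])
    return -R.T@t, R.T@d
def plane(m,uv,z):
    c,d=ray(m,uv); return c+d*(z-c[2])/d[2]
def proj(m,X):
    x=np.array(m["K"])@(np.array(m["R"])@np.array(X)+np.array(m["t"])); return x[:2]/x[2]
def tri(obs):
    A=np.zeros((3,3));b=np.zeros(3)
    for m,uv in obs:
        c,d=ray(m,uv); d=d/np.linalg.norm(d);P=np.eye(3)-np.outer(d,d);A+=P;b+=P@c
    X=np.linalg.solve(A,b); return X,[np.round(proj(m,X)-uv,1) for m,uv in obs]
E
python3 - <<'E'
from station import manip,cams
from h import *
m=cams.camera_model("top")
f=lambda x,y:(x/2.66+165,y/2.66+90)
for n,p,z in [("bed far L",(425,192),33),("bed near L",(440,387),2),("bed near R",(547,378),2),("bed farR",(528,185),33),("handle",(494,364),60),("staple",(405,265),22),("lip L",(222,207),62),("lip R",(585,170),62)]:
    print(n,plane(m,f(*p),z).round())
w=cams.camera_model("wrist");R=np.array(w["R"]);c=-R.T@w["t"]
T=Ro.from_quat(manip.current_tcp_rot())
print("cam in tool",T.inv().apply(c-manip.current_position()), T.inv().as_matrix()@R.T)
E
```

```text
bed far L [669.  -5.  33.]
bed near L [416. -18.   2.]
bed near R [ 425. -158.    2.]
bed farR [ 675. -138.   33.]
handle [446. -86.  60.]
staple [576.  24.  22.]
lip L [653. 253.  62.]
lip R [ 688. -207.   62.]
cam in tool [  68.21426675    0.47179266 -122.47695089] [[-1.06463987e-03 -9.62019748e-01 -2.72977786e-01]
 [ 9.99999272e-01 -8.69270528e-04 -8.36638338e-04]
 [ 5.67571058e-04 -2.72978478e-01  9.62019973e-01]]
```

```bash
cat >> h.py <<'E'
def tq(pitch,yaw=0.075,roll=0):
    """tool pointing forward, pitched down by pitch(rad), tool x up"""
    M=np.array([[0,0,1],[0,-1,0],[1,0,0]]).astype(float) # cols: x=up,y=right,z=fwd
    return (Ro.from_euler("z",yaw)*Ro.from_euler("y",pitch)*Ro.from_matrix(M)).as_quat()
E
python3 - <<'E'
from station import manip,cams
from h import *
for p,th in [((430,20,300),.35),((500,20,300),.35),((500,20,260),.5),((560,40,260),.35),((650,115,45),.5),((650,115,45),.4),((650,115,120),.5),((650,115,205),.5),((430,-86,60),1.0),((430,-86,60),.6),((600,-60,60),.6),((600,-60,60),1.),((450,100,250),.4),((450,-120,250),.4)]:
    q=manip.ik(p,tq(th)); print(p,th,None if q is None else np.round(q,2))
E
```

```text
(430, 20, 300) 0.35 None
(500, 20, 300) 0.35 None
(500, 20, 260) 0.5 None
(560, 40, 260) 0.35 None
(650, 115, 45) 0.5 [ 0.41  1.41 -1.15  2.26  2.75  1.54  2.68]
(650, 115, 45) 0.4 [ 0.22  1.25 -0.77  2.29  2.88  1.54  2.26]
(650, 115, 120) 0.5 [ 0.31  1.06 -0.96  2.28  2.63  1.32  2.39]
(650, 115, 205) 0.5 [ 0.32  0.82 -0.96  2.26  2.49  1.11  2.38]
(430, -86, 60) 1.0 None
(430, -86, 60) 0.6 None
(600, -60, 60) 0.6 [ 0.84  1.3  -1.15  2.38  2.75  1.2   2.8 ]
(600, -60, 60) 1.0 [ 0.49  0.81 -0.58  2.17  2.46  0.42  2.55]
(450, 100, 250) 0.4 None
(450, -120, 250) 0.4 None
```

```bash
python3 - <<'E'
from station import manip,cams
from h import *
fl=Ro.from_euler("z",np.pi)
for p in [(450,20,250),(500,20,300),(560,20,250),(650,115,45),(650,115,205),(430,-86,60),(600,-60,60)]:
  for th in (.4,.6,.8,1.1):
    for r in (0,1):
      q=tq(th)
      if r: q=(Ro.from_quat(q)*fl).as_quat()
      q=manip.ik(p,q); 
      if q is not None: print(p,th,r,np.round(q,2))
E
```

```text
(450, 20, 250) 1.1 0 [-0.57  0.18  0.56  2.32 -0.53  0.22 -1.05]
(450, 20, 250) 1.1 1 [-0.14  0.16  0.05  2.31  0.01  0.19  1.54]
(500, 20, 300) 0.8 0 [ 0.41  0.16 -0.57  2.34  2.32  0.16  2.39]
(500, 20, 300) 0.8 1 [ 0.71  0.22 -0.94  2.34  2.01  0.25 -0.43]
(500, 20, 300) 1.1 0 [-0.81  0.22  0.88  2.14 -0.52  0.44 -1.05]
(500, 20, 300) 1.1 1 [-0.37  0.16  0.33  2.13 -0.16  0.39  1.73]
(560, 20, 250) 0.8 0 [ 0.37  0.37 -0.58  2.28  2.41  0.32  2.34]
(560, 20, 250) 0.8 1 [ 0.72  0.54 -1.14  2.28  1.99  0.59 -0.32]
(560, 20, 250) 1.1 0 [-0.47  0.36  0.53  2.07 -0.65  0.34 -0.93]
(560, 20, 250) 1.1 1 [-0.16  0.32  0.11  2.07 -0.14  0.28  1.71]
(650, 115, 45) 0.4 0 [ 0.22  1.25 -0.77  2.29  2.88  1.54  2.26]
(650, 115, 45) 0.4 1 [ 0.22  1.25 -0.77  2.29  2.88  1.54 -0.88]
(650, 115, 45) 0.6 0 [ 0.32  1.21 -0.96  2.24  2.63  1.32  2.47]
(650, 115, 45) 0.6 1 [ 0.41  1.34 -1.15  2.23  2.61  1.42 -0.47]
(650, 115, 45) 0.8 0 [ 0.23  1.   -0.77  2.15  2.42  0.92  2.42]
(650, 115, 45) 0.8 1 [ 0.41  1.21 -1.15  2.14  2.32  1.19 -0.38]
(650, 115, 45) 1.1 0 [-0.23  0.78 -0.01  1.97  2.3   0.11  2
[... 287 characters left out ...]
 1 [ 0.42  0.87 -1.15  2.2   2.3   1.08 -0.53]
(650, 115, 205) 0.8 0 [-0.12  0.53 -0.2   2.09  2.37  0.33  2.23]
(650, 115, 205) 0.8 1 [ 0.44  0.8  -1.15  2.07  1.95  0.88 -0.25]
(650, 115, 205) 1.1 0 [-0.67  0.61  0.68  1.88 -0.89  0.41 -0.91]
(650, 115, 205) 1.1 1 [-0.22  0.52 -0.03  1.86  0.31  0.3   1.13]
(600, -60, 60) 0.6 0 [ 0.84  1.3  -1.15  2.38  2.75  1.2   2.8 ]
(600, -60, 60) 0.6 1 [ 0.84  1.3  -1.15  2.38  2.75  1.2  -0.34]
(600, -60, 60) 0.8 0 [ 0.63  0.95 -0.77  2.29  2.71  0.78  2.45]
(600, -60, 60) 0.8 1 [ 0.82  1.16 -1.15  2.29  2.44  0.98 -0.26]
(600, -60, 60) 1.1 0 [ 0.36  0.75 -0.39  2.11  2.29  0.22  2.65]
(600, -60, 60) 1.1 1 [ 0.59  0.85 -0.76  2.1   1.91  0.47 -0.03]
```

```bash
python3 - <<'E'
from station import manip,cams
from h import *
import pickle
manip.movej([-0.14,.16,.05,2.31,.01,.19,1.54])
print(manip.current_time(),manip.current_position())
D={}
for i,p in enumerate([(500,20,300),(545,-30,250)]):
    q=manip.ik(p,tq(.8)); print(q)
    if q is None: continue
    manip.movej(q); manip.pause(.2)
    D[i]=cams.camera_model("wrist"); im=cams.snapshot("wrist"); cv2.imwrite(f"pics/c{i}.png",im[:,:,::-1])
    print(manip.current_time(),manip.current_position())
pickle.dump(D,open("D.pkl","wb"))
cv2.imwrite("pics/c_side.png",cams.snapshot("side")[:,:,::-1])
E
```

```text
2.375 [453.48158988  19.36430348 253.44526598]
[ 0.84316443  0.26890171 -1.13237226  2.33307604  1.89357928  0.32953582
  2.83256446]
4.275 [499.97078261  20.18031567 299.94310142]
[ 0.844769    0.49483203 -1.0881266   2.30441864  2.12267471  0.4542248
  2.77928756]
4.9583 [544.81691404 -29.01278104 251.0456071 ]
```

```bash
ls pics
```

```text
a_side.png
a_top.png
a_wrist.png
b_side.png
b_top.png
c0.png
c1.png
c_side.png
```

View pics/c0.png

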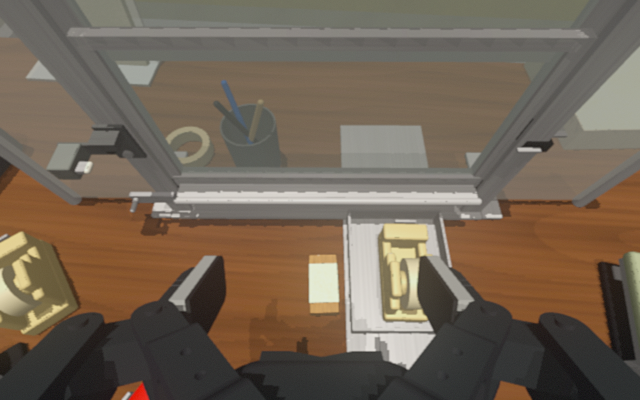

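View pics/c1.png

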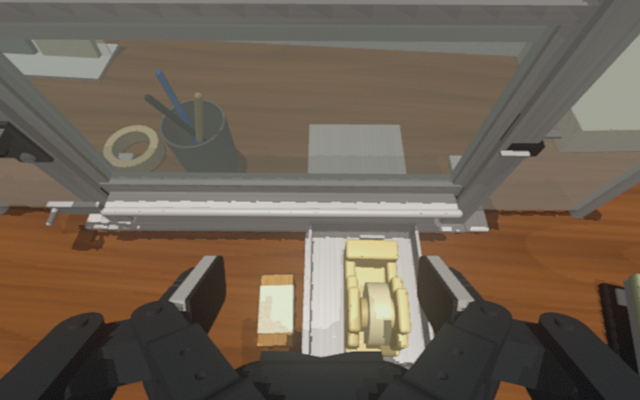

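View pics/c_side.png

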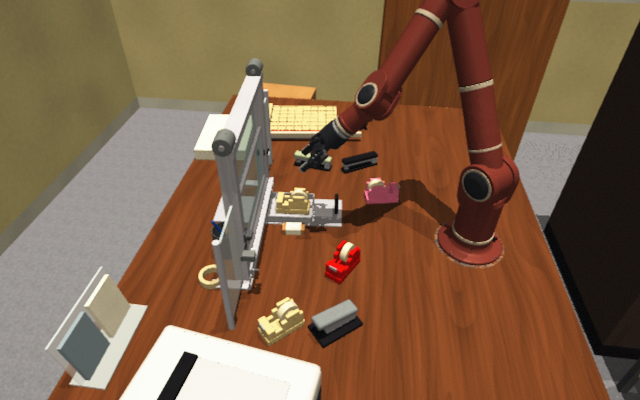

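c0 and c1 show the lip as the bright bar, c0 (175,196)–(482,200). There is a black clip with a steel pointer on the right jamb, c0 (537,147) and c1 (520,151). The roller catch is on the left jamb, c0 (95,150). The tray with the cream dispenser is at (405,270). Enlarging the details.

```bash
python3 - <<'E'
import cv2,numpy as np
def c(n,x,y,w,h,f): return cv2.resize(cv2.imread(n)[y:y+h,x:x+w],None,fx=f,fy=f,interpolation=cv2.INTER_CUBIC)
a=np.hstack([c("pics/c0.png",450,120,100,100,4),c("pics/c1.png",440,125,100,100,4)])
b=np.hstack([c("pics/c0.png",120,165,100,50,4),c("pics/c1.png",50,185,100,50,4)])
cv2.imwrite("pics/d.png",np.vstack([a,b]))
E
```

```text
(no output)
```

View pics/d.png

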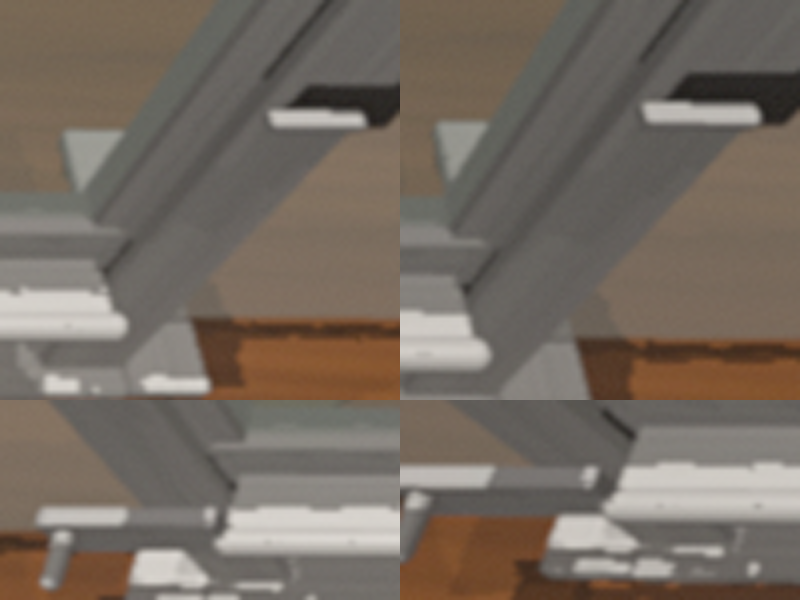

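```bash
python3 - <<'E'
from h import *
import pickle
D=pickle.load(open("D.pkl","rb"))
from station import cams
top=cams.camera_model("top")
r={}
for n,a,b in [("mark",(517.5,149.7),(500.8,153.)),("noseR",(481.5,201.7),(462.2,213.5)),("noseL",(174.3,201.2),(101.7,211.2))]:
    X,e=tri([(D[0],a),(D[1],b)]); r[n]=X; print(n,X.round(1),e,proj(top,X).round(1))
d=r["noseL"]-r["noseR"]; print(np.linalg.norm(d), np.arctan2(-d[0],d[1]))
mid=(r["noseL"]+r["noseR"])/2; print(mid)
E
```

```text
mark [ 688.6 -171.5  165.1] [array([-0. , -0.3]), array([0. , 0.3])] [377.9 148.9]
noseR [ 681.5 -176.4   65. ] [array([-0.1, -0.2]), array([0.1, 0.2])] [375.8 155.9]
noseL [652.9 223.5  65.4] [array([-0.1, -0.5]), array([0.1, 0.6])] [257.  167.4]
400.94218477123326 0.07143007602953912
[667.19733066  23.54168671  65.18096732]
```

```bash
cat >> h.py <<'E'
YAW=.0714; TH=.6
def axes(th=TH,yaw=YAW):
    M=Ro.from_quat(tq(th,yaw)).as_matrix(); return M[:,0],M[:,2]
NOSE=np.array([667.2,23.5,67.])+90*np.array([-np.sin(YAW),np.cos(YAW),0])
FWD=np.array([np.cos(YAW),np.sin(YAW),0]); UP=np.array([0,0,1.])
def push_tcp(h,s=8,gap=0):  # nose axis height raised by h
    xt,zt=axes(); return NOSE+UP*(h-gap)-s*zt-16*xt
E
python3 - <<'E'
from station import manip,cams
from h import *
C=push_tcp(0); print(C)
q=tq(TH,YAW)
pre=push_tcp(0,gap=10)-FWD*45
hi=pre+UP*130
manip.close_gripper()
j=manip.ik(hi,q); print(j, [manip.ik(p,q) is not None for p in (pre,C,C+UP*60,C+UP*120)])
manip.movej(j); print(manip.current_time())
try:
    manip.move_l(pre,feed=150); 
except Exception as e: print("ERR",e)
print(manip.current_position(),pre,manip.current_joint_positions(),manip.current_contact_force(),manip.current_time())
D=cams.camera_model("wrist"); cv2.imwrite("pics/e_w.png",cams.snapshot("wrist")[:,:,::-1]); cv2.imwrite("pics/e_s.png",cams.snapshot("side")[:,:,::-1])
print(D)
E
```

```text
[645.18233541 112.15515836  58.31176995]
[ 0.39578529  0.9075095  -1.14293031  2.34939031  2.35758618  1.22112785
  2.48759486] [True, True, True, True]
6.5333
[600.76706413 108.69495345  49.62118714] [600.29699079 108.94488763  48.31176995] [ 0.30990301  1.21668533 -0.97966536  2.36924068  2.62826591  1.4594157
  2.4068284 ] [ 0.11060723 -0.02135061  0.52665526] 7.55
{'K': array([[323.39238337,   0.        , 320.98993472],
       [  0.        , 323.39238337, 203.38734813],
       [  0.        ,   0.        ,   1.        ]]), 'R': array([[ 6.98673666e-02, -9.97556278e-01, -1.50701902e-04],
       [-7.66857184e-01, -5.36129219e-02, -6.39574636e-01],
       [ 6.38003614e-01,  4.48009623e-02, -7.68728992e-01]]), 't': array([  66.27795545,  531.34923036, -213.81090588])}
```

View pics/e_w.png

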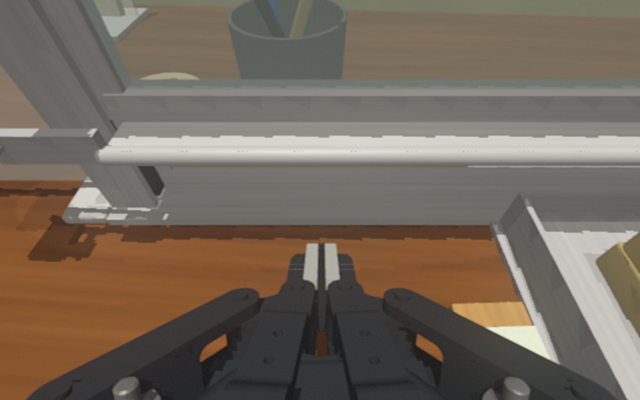

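View pics/e_s.png

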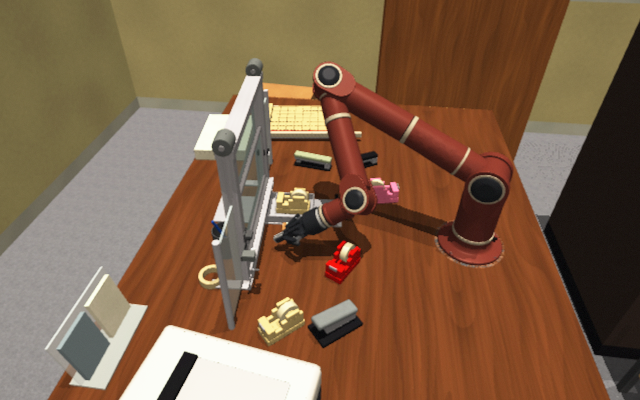

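```bash
cat > p1.py <<'E'
from station import manip,cams
from h import *
D=cams.camera_model("wrist")
xt,zt=axes(); p=np.array(manip.current_position())
print("nose",proj(D,NOSE),"tip",proj(D,p+19*zt),proj(D,p+19*zt+11*xt))
f0=np.array(manip.current_contact_force())
r=manip.move_l(push_tcp(0,gap=10),feed=60,force_limit=4); print("in",r,manip.current_position(),np.array(manip.current_contact_force())-f0)
if not r:
    print(manip.current_time())
    r=manip.move_l(push_tcp(12),feed=15,force_limit=2.0)
    print(r,manip.current_position(),np.array(manip.current_contact_force())-f0,manip.current_time())
cv2.imwrite("pics/f_w.png",cams.snapshot("wrist")[:,:,::-1])
E
python3 p1.py
```

```text
nose [320.3053194  154.95291913] tip [320.46266631 261.82635186] [320.43496775 240.39667297]
in False [644.73930077 112.25318871  48.14092748] [-0.42582168  0.27305289  0.98286721]
8.55
True [644.61558551 111.87306157  58.5141198 ] [-1.19894873 -0.2803271   2.24085012] 9.3833
```

View pics/f_w.png

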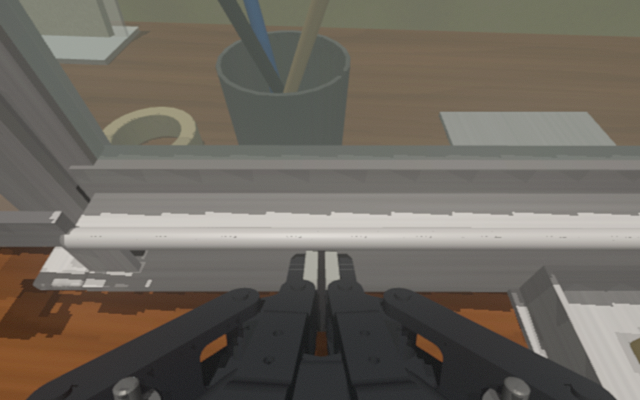

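```bash
cat > p2.py <<'E'
from station import manip,cams
from h import *
p=np.array(manip.current_position()); f0=np.array(manip.current_contact_force()); print(f0)
base=push_tcp(0)
r=manip.move_l(base+UP*78,feed=45,force_limit=5)
print(r,manip.current_position(),manip.current_contact_force(),manip.current_time())
manip.pause(.2); print(manip.current_position(),manip.current_contact_force())
cv2.imwrite("pics/g_w.png",cams.snapshot("wrist")[:,:,::-1])
cv2.imwrite("pics/g_s.png",cams.snapshot("side")[:,:,::-1])
E
python3 p2.py
```

```text
[ 0.60551016  0.40191085 -0.01975663]
True [643.75288672 111.32175894  97.41872855] [-0.69778638  0.30093141  0.73345784] 10.4083
[642.06800127 110.14703207  93.25917467] [ 0.06761362  0.72248273 -2.47403563]
```

View pics/g_w.png

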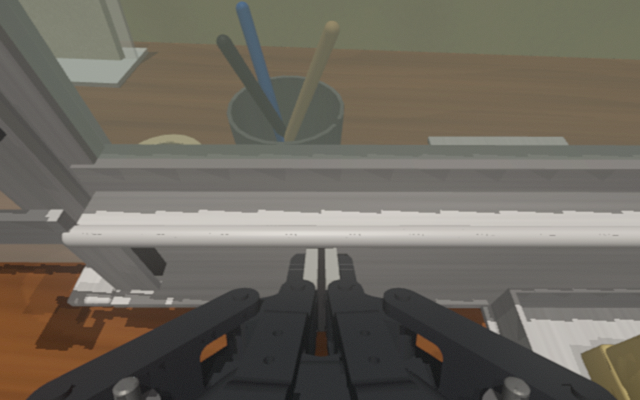

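```bash
cat > p3.py <<'E'
from station import manip,cams
from h import *
base=push_tcp(0)
r=manip.move_l(base+UP*78,feed=30,force_limit=9)
manip.pause(.15); print(r,manip.current_position(),manip.current_position()[2]-base[2],manip.current_contact_force(),manip.current_time())
for h in (79,80,81,82):
    manip.move_l(base+UP*h,feed=12)
    for k in range(3):
        print(h,round(manip.current_position()[2]-base[2],2),np.round(manip.current_contact_force(),2),manip.current_time()); manip.pause(.04)
cv2.imwrite("pics/h_w.png",cams.snapshot("wrist")[:,:,::-1])
E
python3 p3.py
```

```text
True [640.43198268 109.1465589  119.2621773 ] 60.95040734656825 [ 0.05296068  0.00151593 -0.55782268] 11.8417
79 76.62 [-8.49 -2.45 -1.56] 13.6583
79 76.6 [-9.   -3.04 -3.92] 13.7
79 76.63 [-8.28 -2.51 -2.13] 13.7417
80 77.96 [-7.37 -2.68 -3.28] 14.0333
80 77.91 [-7.63 -1.6  -2.28] 14.075
80 77.94 [-8.66 -2.53 -2.46] 14.1167
81 79.12 [-7.93 -2.24 -2.12] 14.4083
81 79.1 [-8.2  -2.39 -2.36] 14.45
81 79.12 [-7.69 -2.36 -1.43] 14.4917
82 80.24 [-7.61 -1.72 -2.37] 14.7833
82 80.19 [-7.5  -2.05 -2.5 ] 14.825
82 80.22 [-7.9  -2.28 -2.1 ] 14.8667
```

```bash
python3 - <<'E'
from station import manip,cams
from h import *
print(push_tcp(0),manip.current_position(),manip.current_tcp_rot(),tq(TH,YAW))
E
```

```text
[645.18233541 112.15515836  58.31176995] [642.57180668 111.68460995 138.53293276] [ 0.89196506  0.03294171  0.45072045 -0.01281598] [ 0.88392568  0.03156956  0.46626329 -0.01665267]
```

View pics/h_w.png

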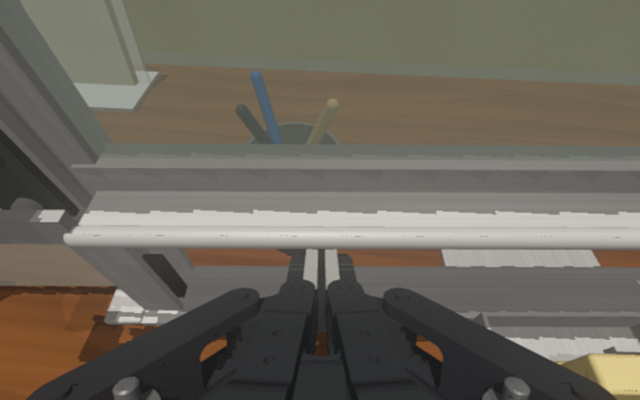

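```bash
cat > p4.py <<'E'
from station import manip,cams
from h import *
base=push_tcp(0)
for b in (2,3.5):
    manip.move_l(base+UP*82-FWD*b,feed=10); manip.pause(.1)
    print(b,np.round(manip.current_position(),1),np.round(manip.current_contact_force(),2),manip.current_time())
E
python3 p4.py
```

```text
2 [642.5 111.8 140. ] [-5.2  -1.44 -1.33] 15.4083
3.5 [642.3 111.8 140.9] [-1.66 -1.48 -0.95] 15.8083
```

```bash
cat > p5.py <<'E'
from station import manip,cams
from h import *
import sys
base=push_tcp(0); b=4.0; h=82.; peak=0; hist=[]
def F():
    a=np.array(manip.current_contact_force()); manip.pause(.02); return (a+np.array(manip.current_contact_force()))/2
while h<118:
    h+=1.0
    manip.move_l(base+UP*h-FWD*b,feed=15)
    f=F(); z=manip.current_position()[2]-base[2]
    print(h,round(z,2),np.round(f,2),round(b,1),round(manip.current_time(),2))
    if f[0]<-2.5: b+=0.5
    if f[0]>2.0: b-=0.5
    n=np.linalg.norm(f)
    if n>14: print("STOP force"); break
    up=-f[2]; peak=max(peak,up)
    if peak>5.5 and up<peak-4: print("passed?"); break
cv2.imwrite("pics/i_w.png",cams.snapshot("wrist")[:,:,::-1])
E
python3 p5.py
```

```text
83.0 83.29 [-0.09 -1.17 -1.93] 4.0 16.07
84.0 83.85 [-0.23  0.21 -3.83] 4.0 16.34
85.0 84.39 [-0.09 -0.15 -5.56] 4.0 16.61
86.0 84.97 [-0.52  0.91 -7.69] 4.0 16.88
87.0 86.06 [-1.87 -0.12 -8.76] 4.0 17.14
88.0 88.54 [-6.23 -1.37 -3.74] 4.0 17.41
passed?
```

View pics/i_w.png

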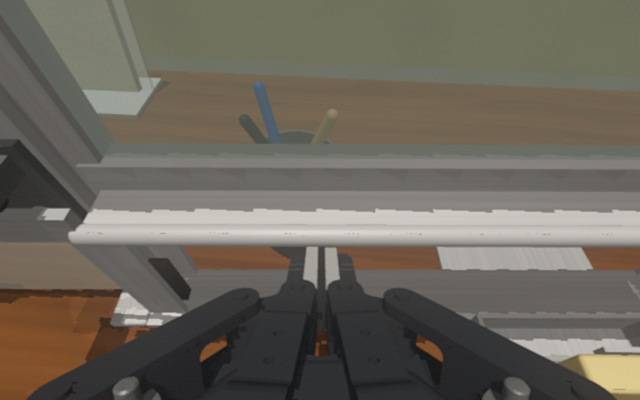

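```bash
cat > p6.py <<'E'
from station import manip,cams
from h import *
import pickle
base=push_tcp(0)
# relieve horizontal, then down
manip.move_l(base+UP*86-FWD*6,feed=15); print(np.round(manip.current_contact_force(),2),manip.current_position())
manip.move_l(base+UP*70-FWD*6,feed=40); manip.pause(.2)
print(np.round(manip.current_contact_force(),2),manip.current_position(),manip.current_time())
L=[]
for i in range(2):
    m=cams.camera_model("wrist"); im=cams.snapshot("wrist"); L.append(m); cv2.imwrite(f"pics/j{i}.png",im[:,:,::-1]); manip.pause(.6)
pickle.dump(L,open("L.pkl","wb"))
print([proj(L[0],NOSE+UP*h).round(1) for h in (60,70,80,86,88,90)])
E
python3 p6.py
```

```text
[-0.51 -0.3  -0.42] [640.64508168 112.09109988 146.52734678]
[ 0.17 -0.25 -0.4 ] [639.30059288 111.82678202 128.5975648 ] 18.55
[array([320.6, 240.2]), array([320.7, 228.3]), array([320.8, 215. ]), array([320.9, 206.3]), array([320.9, 203.2]), array([320.9, 200.1])]
```

View pics/j0.png

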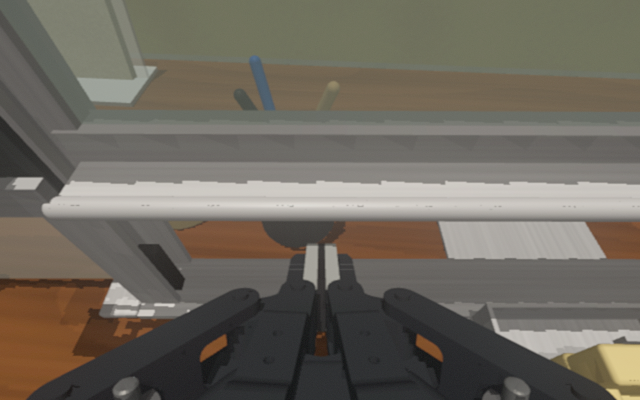

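View pics/j1.png

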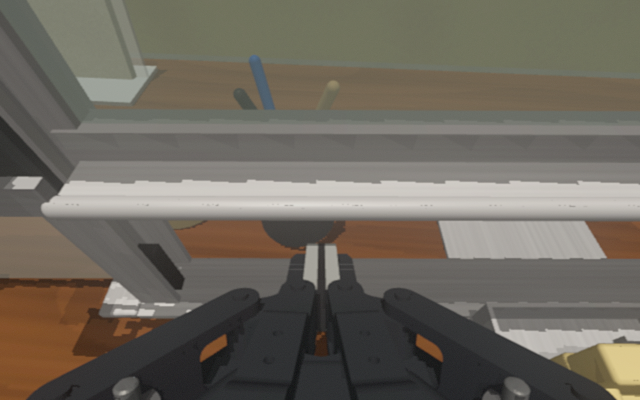

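```bash
cat > p7.py <<'E'
from station import manip,cams
from h import *
import pickle
p=np.array(manip.current_position())
manip.move_l(p-FWD*60,feed=150)
D={}
for i,q in enumerate([[ 0.844769 ,0.49483203, -1.0881266,2.30441864,2.12267471,0.4542248,2.77928756],[0.84316443,0.26890171,-1.13237226,2.33307604,1.89357928,0.32953582,2.83256446]]):
    manip.movej(q); manip.pause(.25)
    D[i]=cams.camera_model("wrist"); cv2.imwrite(f"pics/k{i}.png",cams.snapshot("wrist")[:,:,::-1])
pickle.dump(D,open("D2.pkl","wb")); print(manip.current_time())
E
python3 p7.py
python3 - <<'E'
import cv2,numpy as np
def c(n,x,y,w,h,f): return cv2.resize(cv2.imread(n)[y:y+h,x:x+w],None,fx=f,fy=f,interpolation=cv2.INTER_CUBIC)
cv2.imwrite("pics/k.png",np.hstack([c("pics/k1.png",440,100,100,100,4),c("pics/k0.png",430,100,100,100,4)]))
E
```

```text
22.2833
```

View pics/k.png

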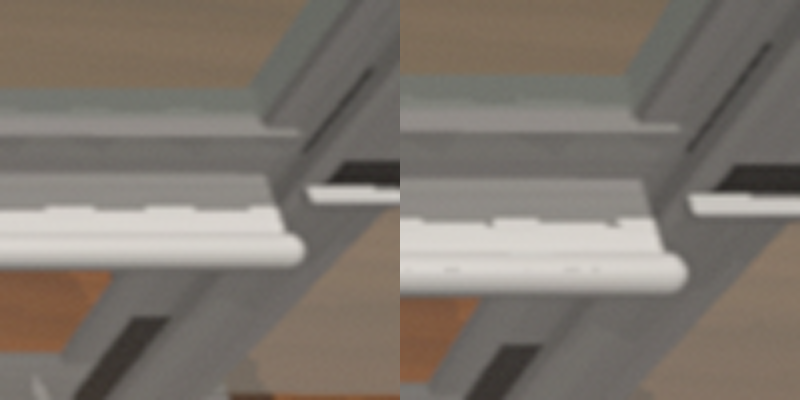

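View pics/k0.png

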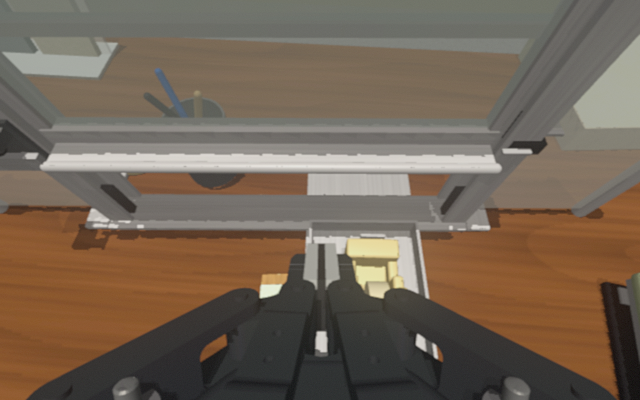

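```bash
python3 - <<'E'
from h import *
import pickle
D=pickle.load(open("D2.pkl","rb"))
for n,a,b in [("mark",(517.2,148.3),(502.2,150.8)),("noseR",(516,162.5),(501.8,168.3))]:
    X,e=tri([(D[1],a),(D[0],b)]); print(n,X.round(1),e)
for n,uvs,xx in [("mark",[(517.2,148.3),(502.2,150.8)],688.6),("nose",[(516,162.5),(501.8,168.3)],681.5)]:
    for m,uv in zip((D[1],D[0]),uvs):
        c,d=ray(m,uv); print(n,(c+d*(xx-c[0])/d[0]).round(1))
E
```

```text
mark [ 681.5 -165.5  174.1] [array([-0. , -0.2]), array([0. , 0.2])]
noseR [ 681.5 -176.5  150.6] [array([-0. , -0.1]), array([0. , 0.1])]
mark [ 688.6 -171.6  165.3]
mark [ 688.6 -170.9  165.6]
nose [ 681.5 -176.6  150.5]
nose [ 681.5 -176.5  150.6]
```

```bash
python3 - <<'E'
from station import manip,cams
from h import *
im=cams.snapshot("side")[:,:,::-1]; cv2.imwrite("pics/l_s.png",im)
m=cams.camera_model("side"); t=cams.camera_model("top")
for X in [(688.6,-171.5,165.4),(681.5,-165.5,174.1),(681.5,-176.5,150.6),(655,223,150.6)]: print(proj(m,X).round(1),proj(t,X).round(1))
cv2.imwrite("pics/l.png",cv2.resize(im[120:280,220:320],None,fx=5,fy=5,interpolation=cv2.INTER_CUBIC)[:600] if 0 else cv2.resize(im[120:180,230:310],None,fx=10,fy=10,interpolation=cv2.INTER_CUBIC))
im=cams.snapshot("top")[:,:,::-1]; cv2.imwrite("pics/l_t.png",im)
cv2.imwrite("pics/l2.png",cv2.resize(im[130:180,340:420],None,fx=10,fy=10,interpolation=cv2.INTER_CUBIC))
E
```

```text
[267.6 155. ] [377.9 148.9]
[269.1 154. ] [376.4 150.7]
[270.2 157.9] [379.  151.8]
[250.5 238. ] [252.7 163.4]
```

View pics/l.png

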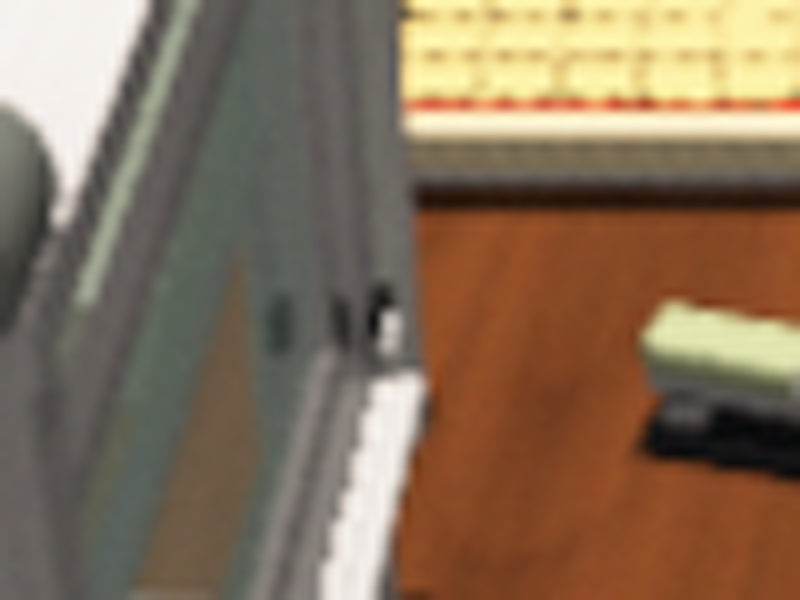

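View pics/l2.png

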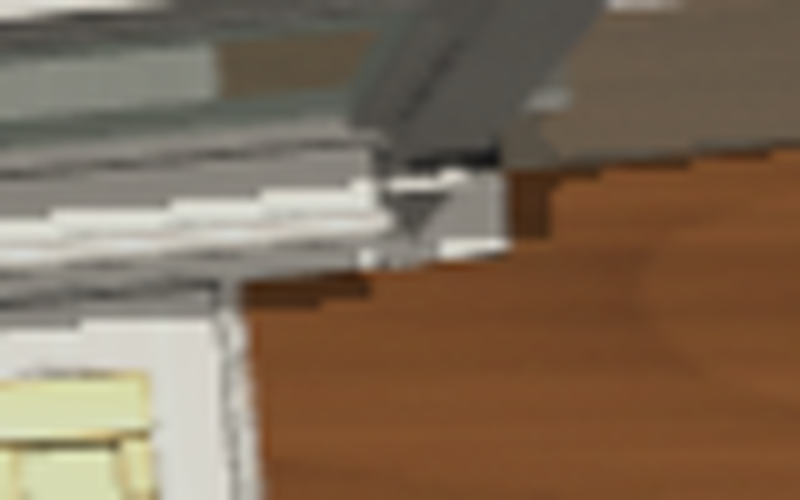

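```bash
python3 - <<'E'
from station import manip,cams
from h import *
q0=manip.current_joint_positions(); print(np.round(q0,2))
for p in [(560,-150,150),(590,-150,150),(600,-120,130),(600,-120,180),(600,-60,150)]:
  for th in (.4,.5,.6,.7):
    for y in (-.3,0):
      q=manip.ik(p,tq(th,y))
      if q is not None: print(p,th,y,np.round(q,2))
E
```

```text
[ 0.84  0.27 -1.13  2.33  1.89  0.33  2.83]
(560, -150, 150) 0.6 0 [ 1.02  0.93 -1.04  2.42  2.8   0.88  2.54]
(560, -150, 150) 0.7 -0.3 [ 0.79  0.81 -0.95  2.39  2.43  1.01  2.38]
(560, -150, 150) 0.7 0 [ 0.98  0.83 -0.98  2.36  2.7   0.72  2.54]
(590, -150, 150) 0.4 0 [ 1.01  1.1  -1.05  2.42  3.03  1.12  2.55]
(590, -150, 150) 0.5 0 [ 1.    1.01 -1.04  2.39  2.9   0.98  2.54]
(590, -150, 150) 0.6 -0.3 [ 0.76  0.88 -0.94  2.37  2.53  1.14  2.35]
(590, -150, 150) 0.6 0 [ 0.97  0.91 -0.99  2.34  2.81  0.82  2.51]
(590, -150, 150) 0.7 -0.3 [ 0.78  0.83 -0.96  2.32  2.4   0.97  2.44]
(590, -150, 150) 0.7 0 [ 0.95  0.84 -0.97  2.29  2.66  0.68  2.58]
(600, -120, 130) 0.5 -0.3 [ 0.67  1.03 -0.96  2.41  2.61  1.42  2.31]
(600, -120, 130) 0.5 0 [ 0.9   1.06 -1.02  2.39  2.89  1.09  2.53]
(600, -120, 130) 0.6 -0.3 [ 0.67  0.95 -0.95  2.37  2.51  1.23  2.33]
(600, -120, 130) 0.6 0 [ 0.87  0.96 -0.98  2.35  2.79  0.93  2.51]
(600, -120, 130) 0.7 -0.3 [ 0.7   0.9  -0.97  2.31  2.38  1.08  2.42]
(600, -120, 130) 0.7 0 [ 0.86  0.89 -0.96  2.3   2.65  0.78  2.56]
(600, -120, 180) 0.5 -0.3 [ 0.68  0.88 -0.98  2.4   2.53  1.28  2.3 ]
(600, -120, 180) 0.5 0 [ 0.92  0.92 -1.04  2.38  2.83  0.97  2.48]
(600, -120, 180) 0.6 -0.3 [ 0.7   0.81 -0.98  2.35  2.42  1.1   2.36]
(600, -120, 180) 0.6 0 [ 0.91  0.83 -1.01  2.33  2.71  0.81  2.5 ]
(600, -120, 180) 0.7 -0.3 [ 0.74  0.78 -1.02  2.29  2.27  0.97  2.49]
(600, -120, 180) 0.7 0 [ 0.89  0.77 -0.99  2.27  2.56  0.65  2.58]
(600, -60, 150) 0.5 -0.3 [ 0.51  0.98 -0.98  2.42  2.46  1.48  2.25]
(600, -60, 150) 0.6 -0.3 [ 0.54  0.91 -0.99  2.37  2.36  1.3   2.3 ]
(600, -60, 150) 0.6 0 [ 0.73  0.91 -1.    2.38  2.66  1.02  2.46]
(600, -60, 150) 0.7 -0.3 [ 0.58  0.86 -1.02  2.31  2.24  1.15  2.4 ]
(600, -60, 150) 0.7 0 [ 0.73  0.85 -0.99  2.33  2.52  0.86  2.53]
```

```bash
python3 - <<'E'
from station import manip,cams
from h import *
import pickle
D=pickle.load(open("D2.pkl","rb"))
q=manip.ik((590,-150,150),tq(.42,0)); manip.movej(q); manip.pause(.25)
D[2]=cams.camera_model("wrist"); im=cams.snapshot("wrist")[:,:,::-1]; cv2.imwrite("pics/m.png",im)
pickle.dump(D,open("D2.pkl","wb")); print(manip.current_time(),manip.current_position())
u=[proj(D[2],X) for X in [(688.6,-171.5,165.4),(681.5,-176.5,150.6)]]; print(u)
x,y=map(int,u[0]); x0,y0=max(0,x-60),max(0,y-40)
print(x0,y0); cv2.imwrite("pics/m2.png",cv2.resize(im[y0:y0+100,x0:x0+120],None,fx=6,fy=6,interpolation=cv2.INTER_CUBIC))
E
```

```text
23.7167 [ 590.31710684 -149.7088377   151.25258689]
[array([355.68600186, 138.13116411]), array([362.77968074, 164.31794401])]
295 98
```

View pics/m.png

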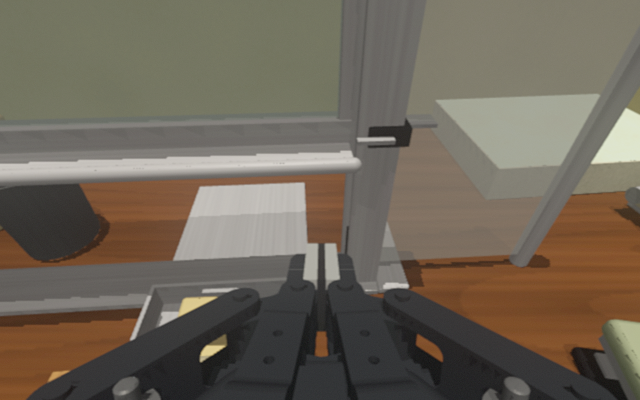

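View pics/m2.png

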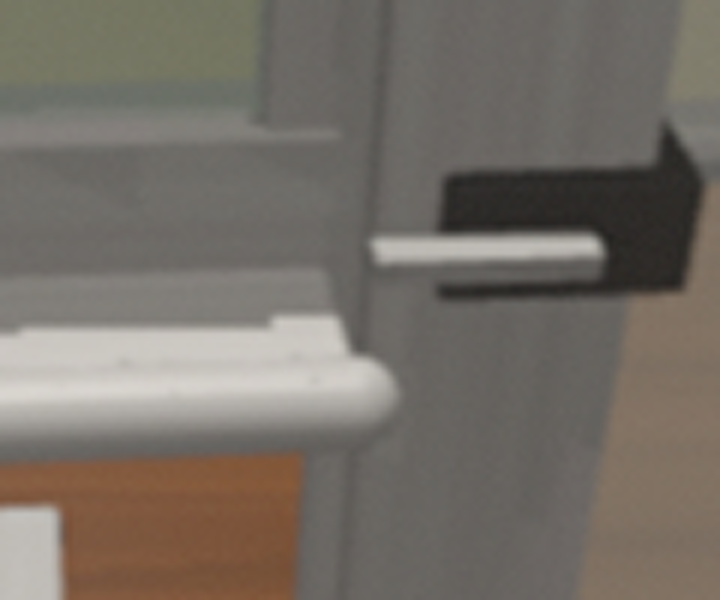

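```bash
python3 - <<'E'
from h import *
import pickle
D=pickle.load(open("D2.pkl","rb"))
D0=pickle.load(open("D.pkl","rb"))
# front top edge corner of bar tip and centre
for n,o in [("top-front edge",[(D[1],(517.6,150)),(D[0],(502.8,153)),(D0[0],(518,151.2)),(D[2],(357.2,141.8))]),
            ("top-back edge",[(D[1],(516.8,146.8)),(D[0],(502,148.6)),(D[2],(357,137.6))]),
            ("nose",[(D[1],(516,162.5)),(D[0],(501.8,168.3)),(D[2],(361.3,164.2))])]:
    X,e=tri(o); print(n,X.round(1),e)
E
```

```text
top-front edge [ 687.9 -172.6  163.3] [array([-0.2,  0. ]), array([0.3, 0.2]), array([-0.2, -0.1]), array([ 0.1, -0.2])]
top-back edge [ 692.3 -172.6  163.6] [array([-0.1, -0.3]), array([0.4, 0.3]), array([-0.2,  0.2])]
nose [ 680.5 -175.6  151.6] [array([-0.2,  0. ]), array([-0.2,  0.2]), array([ 0.4, -0.4])]
```

The lip has not moved since 18.5 s. It sits about 15 mm below the pointer tip: in m.png the tip is at (357,141) and the nose end at (361,164). So it is held by the catch and inside the 18 mm limit. Next is the tray, so I check reachable poses for pushing the handle.

```bash
python3 - <<'E'
from station import manip,cams
from h import *
H=np.array([440,-86.,43.])
fl=Ro.from_euler("z",np.pi)
for th in (1.1,1.25,1.4,1.57):
  xt,zt=axes(th)
  for r in (0,1):
    o=Ro.from_quat(tq(th,YAW)); 
    if r:o=o*fl
    for nm,off in (("above",-FWD*20+UP*100),("start",-FWD*20),("end",FWD*180)):
        p=H+off-19*zt-11*xt+UP*0
        q=manip.ik(p,o.as_quat()); print(th,r,nm,p.round(),None if q is None else np.round(q,2))
E
```

```text
1.1 0 above [402. -89. 155.] None
1.1 0 start [402. -89.  55.] None
1.1 0 end [601. -74.  55.] [ 0.39  0.76 -0.39  2.1   2.33  0.22  2.65]
1.1 1 above [402. -89. 155.] None
1.1 1 start [402. -89.  55.] None
1.1 1 end [601. -74.  55.] [ 0.8   1.06 -1.15  2.09  1.83  0.81  0.2 ]
1.25 0 above [404. -89. 158.] [ 0.38  0.35 -0.2   2.4  -0.19  0.09 -1.11]
1.25 0 start [404. -89.  58.] None
1.25 0 end [603. -74.  58.] [ 0.12  0.72 -0.01  1.99 -0.41  0.12 -0.98]
1.25 1 above [404. -89. 158.] [ 0.8   0.43 -0.78  2.39  1.16  0.26  0.65]
1.25 1 start [404. -89.  58.] None
1.25 1 end [603. -74.  58.] [ 0.37  0.76 -0.4   1.98  1.06  0.24  0.75]
1.4 0 above [406. -88. 160.] [ 0.06  0.36  0.18  2.3  -0.34  0.34 -0.97]
1.4 0 start [406. -88.  60.] None
1.4 0 end [606. -74.  60.] [-0.01  0.75  0.18  1.87 -0.4   0.39 -1.03]
1.4 1 above [406. -88. 160.] [ 0.97  0.59 -1.15  2.27  0.99  0.66  0.77]
1.4 1 start [406. -88.  60.] [ 0.71  0.72 -0.77  2.37  1.52  0.44  0.29]
1.4 1 end [606. -74.  60.] [ 0.65  0.95 -0.97  1.85  1.16  0.8   0.74]
1.57 0 above [409. -88. 162.] [-0.24  0.45  0.56  2.18 -0.41  0.62 -0.88]
1.57 0 start [409. -88.  62.] [ 0.04  0.62  0.18  2.26 -0.36  0.29 -0.97]
1.57 0 end [609. -74.  62.] [-0.13  0.81  0.37  1.72 -0.42  0.69 -1.04]
1.57 1 above [409. -88. 162.] [ 0.91  0.65 -1.15  2.15  0.81  0.88  0.91]
1.57 1 start [409. -88.  62.] [ 0.78  0.81 -0.97  2.23  1.13  0.72  0.63]
1.57 1 end [609. -74.  62.] [ 0.72  1.19 -1.32  1.69  1.21  1.29  0.77]
```

```bash
cat > p8.py <<'E'
from station import manip,cams
from h import *
import pickle
H=np.array([440,-86.,43.]); th=1.4
fl=Ro.from_euler("z",np.pi); o=(Ro.from_quat(tq(th,YAW))*fl).as_quat(); xt,zt=axes(th)
P=lambda d,up=0: H+FWD*d+UP*up-19*zt-11*xt
p=np.array(manip.current_position()); manip.move_l(p+np.array([-50,0,70]),feed=200)
q=manip.ik(P(-22,110),o); print(np.round(q,2)); manip.movej(q); print(manip.current_position(),manip.current_time())
manip.move_l(P(-22),feed=120); manip.pause(.15)
print(manip.current_position(),P(-22),manip.current_contact_force(),manip.current_time())
cv2.imwrite("pics/n_w.png",cams.snapshot("wrist")[:,:,::-1]); cv2.imwrite("pics/n_t.png",cams.snapshot("top")[:,:,::-1]); im=cams.snapshot("side")[:,:,::-1]; cv2.imwrite("pics/n_s.png",cv2.resize(im[130:270,220:430],None,fx=3.5,fy=3.5,interpolation=cv2.INTER_CUBIC))
E
python3 p8.py
```

```text
Traceback (most recent call last):
  File "p8.py", line 7, in <module>
    p=np.array(manip.current_position()); manip.move_l(p+np.array([-50,0,70]),feed=200)
                                          ~~~~~~~~~~~~^^^^^^^^^^^^^^^^^^^^^^^^^^^^^^^^^
station.Unreachable: the arm cannot follow that straight line within its joint ranges
```

```bash
sed -i 's/^p=np.array.*$/manip.movej([0.84316443,0.26890171,-1.13237226,2.33307604,1.89357928,0.32953582,2.83256446])/' p8.py; python3 p8.py
```

```text
[ 0.63  0.38 -0.58  2.27  0.46  0.41  1.34]
[403.84644529 -88.70386531 169.24958726] 26.0917Traceback (most recent call last):
  File "p8.py", line 9, in <module>
    manip.move_l(P(-22),feed=120); manip.pause(.15)
    ~~~~~~~~~~~~^^^^^^^^^^^^^^^^^
station.Unreachable: the arm cannot follow that straight line within its joint ranges
```

```bash
python3 - <<'E'
from station import manip
from h import *
H=np.array([440,-86.,43.]); fl=Ro.from_euler("z",np.pi)
for th in (1.5,1.57,1.65):
  o=(Ro.from_quat(tq(th,YAW))*fl).as_quat(); xt,zt=axes(th)
  for d,u in ((-15,100),(-15,50),(-15,0),(60,0),(120,0),(180,0)):
    q=manip.ik(H+FWD*d+UP*u-19*zt-11*xt,o); print(th,d,u,None if q is None else np.round(q,2))
E
```

```text
1.5 -15 100 [ 0.59  0.44 -0.58  2.19  0.44  0.55  1.33]
1.5 -15 50 [ 0.49  0.52 -0.45  2.25  0.56  0.4   1.22]
1.5 -15 0 [ 0.38  0.62 -0.3   2.29  0.71  0.24  1.09]
1.5 60 0 [ 0.4   0.69 -0.4   2.09  0.65  0.4   1.14]
1.5 120 0 [ 0.39  0.74 -0.44  1.93  0.6   0.52  1.18]
1.5 180 0 [ 0.37  0.81 -0.47  1.77  0.57  0.63  1.23]
1.57 -15 100 [ 0.58  0.46 -0.59  2.14  0.42  0.65  1.34]
1.57 -15 50 [ 0.5   0.55 -0.49  2.19  0.52  0.51  1.26]
1.57 -15 0 [ 0.41  0.64 -0.37  2.23  0.64  0.37  1.15]
1.57 60 0 [ 0.41  0.71 -0.43  2.04  0.58  0.52  1.2 ]
1.57 120 0 [ 0.39  0.76 -0.46  1.87  0.55  0.63  1.23]
1.57 180 0 [ 0.36  0.83 -0.47  1.7   0.52  0.74  1.28]
1.65 -15 100 [ 0.57  0.5  -0.6   2.08  0.41  0.76  1.34]
1.65 -15 50 [ 0.49  0.57 -0.51  2.13  0.48  0.63  1.28]
1.65 -15 0 [ 0.43  0.66 -0.42  2.17  0.57  0.5   1.2 ]
1.65 60 0 [ 0.41  0.73 -0.45  1.97  0.52  0.64  1.24]
1.65 120 0 [ 0.38  0.79 -0.46  1.81  0.5   0.75  1.28]
1.65 180 0 [ 0.35  0.86 -0.47  1.63  0.48  0.86  1.31]
```

```bash
sed -i '/^manip.movej/d; s/th=1.4/th=1.5/; s/P(-22,110)/P(-15,100)/; s/P(-22)/P(-15)/g' p8.py; python3 p8.py
```

```text
[ 0.59  0.44 -0.58  2.19  0.44  0.55  1.33]
[414.15092074 -87.55797181 161.07074572] 26.35
[413.06893708 -88.12176503  61.76504398] [412.75314783 -87.9487379   61.17429553] [-0.09183745  0.31516107  0.03442177] 27.4833
```

View pics/n_w.png

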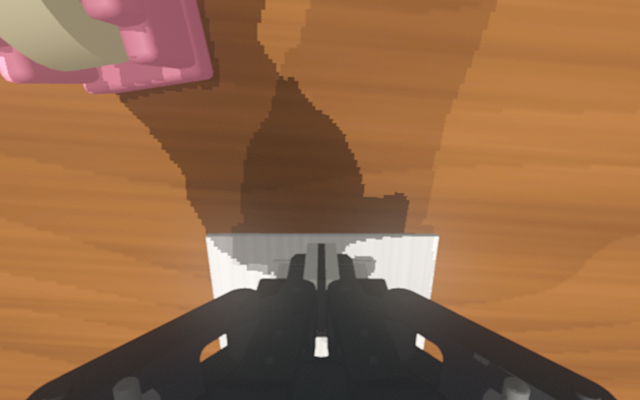

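View pics/n_s.png

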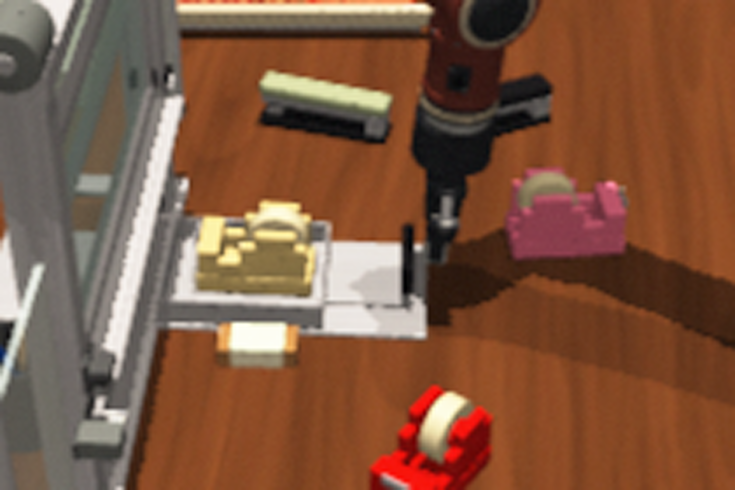

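View pics/n_t.png

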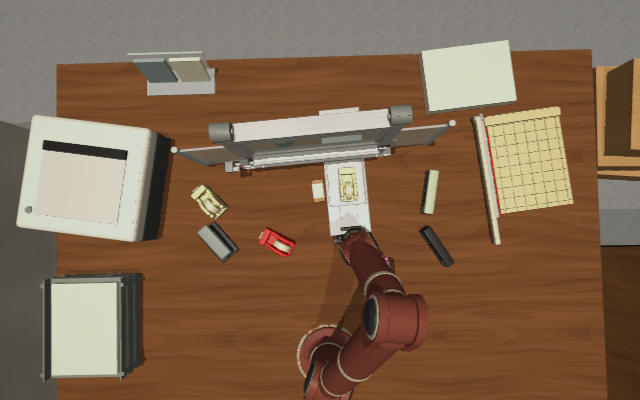

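```bash
cat > p9.py <<'E'
from station import manip,cams
from h import *
p0=np.array(manip.current_position())
r=manip.move_l(p0+FWD*25,feed=20,force_limit=2.5); p=np.array(manip.current_position())
print(r,(p-p0)@FWD,p,manip.current_contact_force(),manip.current_time())
manip.pause(.1)
for s in (60,120):
    manip.move_l(np.r_[p[:2],p0[2]]+FWD*s,feed=45); q=np.array(manip.current_position()); print(s,(q-p)@FWD,q,np.round(manip.current_contact_force(),2),manip.current_time())
cv2.imwrite("pics/o_t.png",cv2.resize(cams.snapshot("top")[90:250,230:430,::-1],None,fx=3.5,fy=3.5,interpolation=cv2.INTER_CUBIC)); im=cams.snapshot("side")[:,:,::-1]; cv2.imwrite("pics/o_s.png",cv2.resize(im[130:270,200:410],None,fx=3.5,fy=3.5,interpolation=cv2.INTER_CUBIC))
open("p.txt","w").write(repr([list(map(float,p)),float(p0[2])]))
E
python3 p9.py
```

```text
True 9.756529454691579 [422.66230137 -87.28665655  60.92911003] [ 0.59526265 -0.28776491  0.11996838] 28.3083
60 60.48469208509978 [482.99237965 -82.96465683  61.82258533] [-0.79 -1.   -1.66] 29.9083
120 120.32141629108435 [542.67885243 -78.72679327  61.58851423] [-0.65 -0.59  0.44] 31.3917
```

View pics/o_t.png

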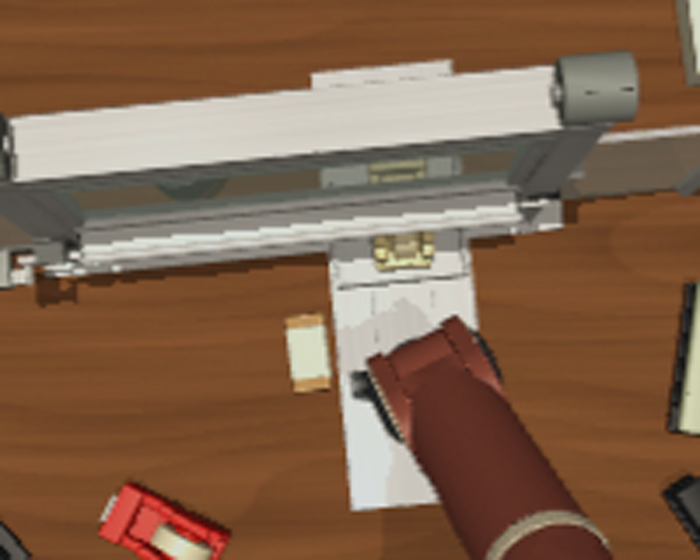

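View pics/o_s.png

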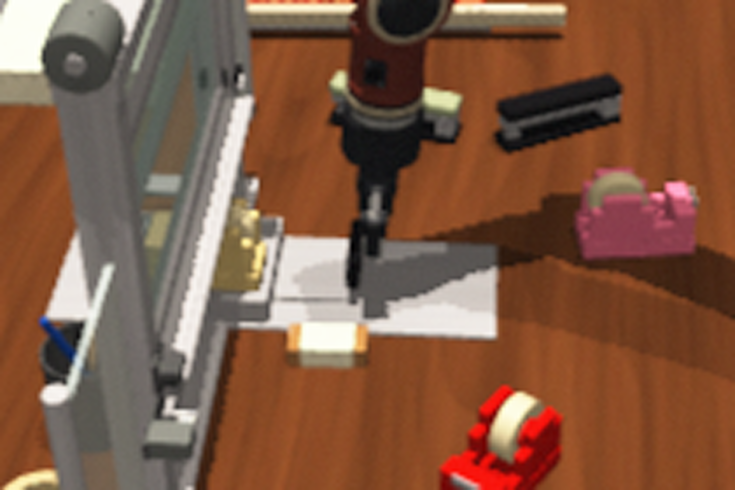

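```bash
cat > p10.py <<'E'
from station import manip,cams
from h import *
p,z=eval(open("p.txt").read()); p=np.array(p); B=np.r_[p[:2],z]
manip.move_l(B+FWD*165,feed=40,force_limit=14); manip.pause(.1); f0=np.array(manip.current_contact_force())
q=np.array(manip.current_position()); print((q-p)@FWD,q,f0,manip.current_time())
s=165
while s<192:
    s+=2; manip.move_l(B+FWD*s,feed=15); manip.pause(.03); f=np.array(manip.current_contact_force()); manip.pause(.03); f=(f+manip.current_contact_force())/2
    d=(np.array(manip.current_position())-p)@FWD; print(s,round(d,1),np.round(f,1))
    if -f@FWD>8: print("stop"); break
print(manip.current_time())
cv2.imwrite("pics/q_t.png",cv2.resize(cams.snapshot("top")[90:250,230:430,::-1],None,fx=3.5,fy=3.5,interpolation=cv2.INTER_CUBIC)); im=cams.snapshot("side")[:,:,::-1]; cv2.imwrite("pics/q_s.png",cv2.resize(im[130:270,200:410],None,fx=3.5,fy=3.5,interpolation=cv2.INTER_CUBIC))
E
python3 p10.py
```

```text
165.4077865302469 [587.63834323 -75.34252352  61.70961327] [-0.45254217 -1.17280394 -0.48943379] 32.8667
167 166.9 [-1.6 -0.3  0.2]
169 169.2 [-1.7  0.3  1. ]
171 171.3 [-2.7 -0.   0.8]
173 173.2 [-1.6 -0.4 -0.1]
175 175.2 [-1.6 -0.1  0.2]
177 177.2 [-0.9 -0.2 -0.1]
179 179.2 [-1.6 -0.2  0.5]
181 179.5 [-5.3  0.3  3. ]
183 179.6 [-9.1  0.4  6.3]
stop
36.0167
```

View pics/q_t.png

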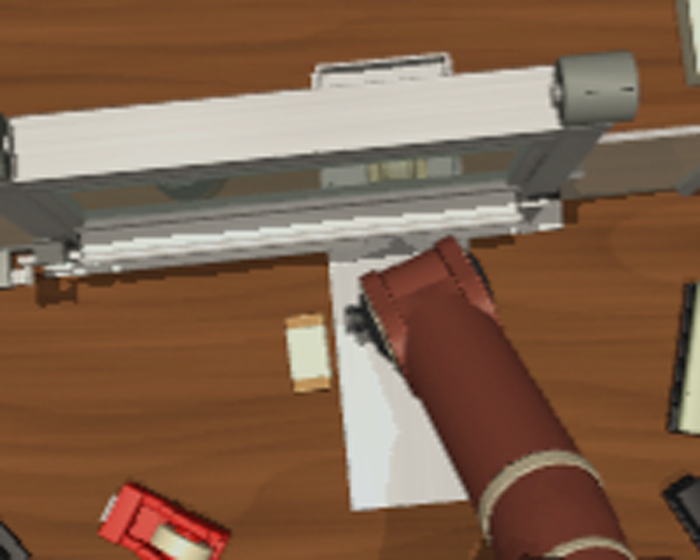

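View pics/q_s.png

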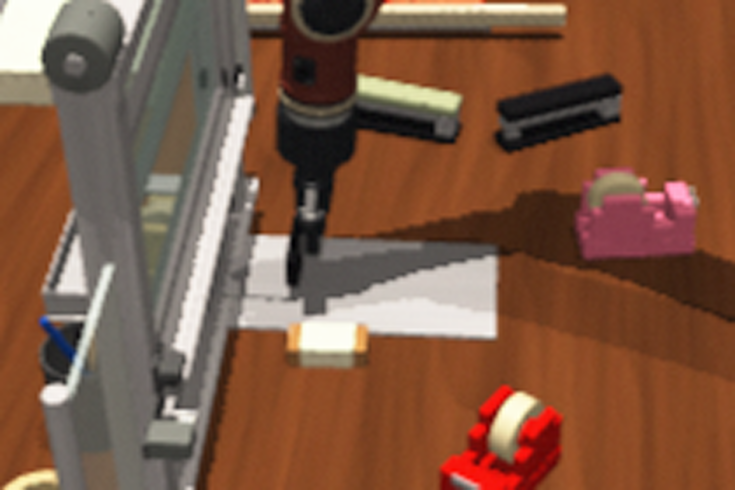

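The tray is at its stop: 179.6 mm of travel, and the force rose to about 9 N there. I back off and check.

```bash
cat > p11.py <<'E'
from station import manip,cams
from h import *
import pickle
p=np.array(manip.current_position())
manip.move_l(p-FWD*50,feed=80); print(np.round(manip.current_contact_force(),2),manip.current_time())
p=np.array(manip.current_position()); manip.move_l(p+UP*150,feed=200)
manip.movej([ 0.844769 ,0.49483203, -1.0881266,2.30441864,2.12267471,0.4542248,2.77928756]); manip.pause(.25)
m=cams.camera_model("wrist"); cv2.imwrite("pics/r_w.png",cams.snapshot("wrist")[:,:,::-1])
im=cams.snapshot("side")[:,:,::-1]; cv2.imwrite("pics/r_s.png",cv2.resize(im[130:270,170:380],None,fx=3.5,fy=3.5,interpolation=cv2.INTER_CUBIC))
cv2.imwrite("pics/r_t.png",cams.snapshot("top")[:,:,::-1])
pickle.dump(m,open("M.pkl","wb")); print(manip.current_time(),manip.current_position(),np.round(manip.current_contact_force(),2))
E
python3 p11.py
```

```text
[ 0.16 -0.76  0.47] 36.9333
39.7583 [545.08510532 -30.00405299 250.03407853] [-0.01 -0.41  0.08]
```

View pics/r_w.png

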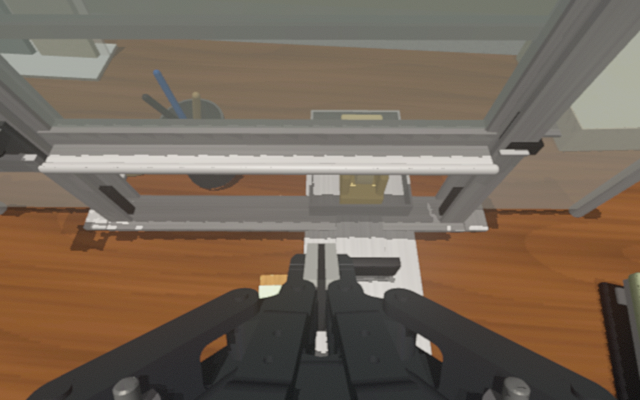

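View pics/r_s.png

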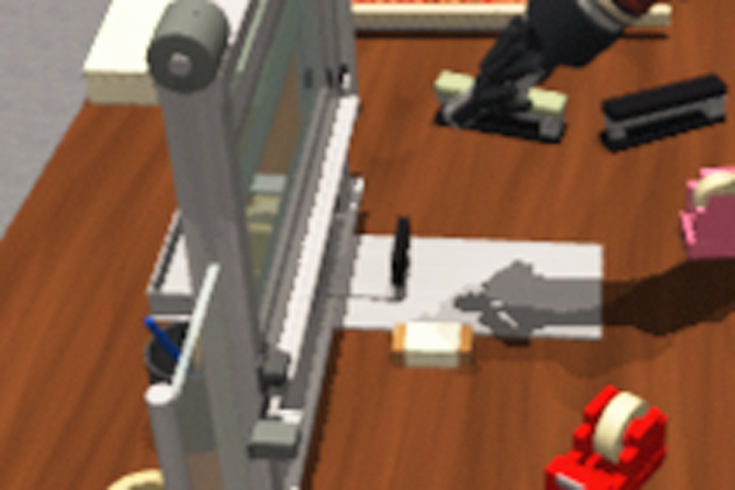

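View pics/r_t.png

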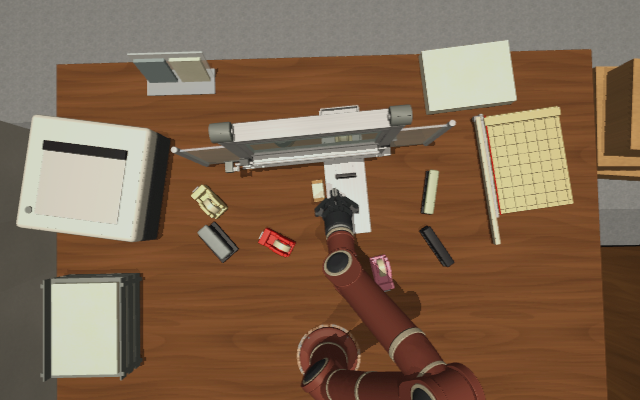

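Lip unchanged at r_w (496,168). The tray is fully out beyond the window, with the dispenser standing in it at (362,160). The staple box (272,285) and pen cup (205,140) have not moved, and the arm touches nothing. Handing in.

```bash
python3 - <<'E'
from station import manip
manip.close_job(); print(manip.current_time())
E
```

```text
the job is handed in; nothing more can be done
the job is handed in; nothing more can be done
```

The job is handed in at about 40 s of the 67 s allowed: the window is up and held by its catch, and the tray is out with the dispenser standing in it. I got no verdict back.

- **Window:** I pushed it up under the lip with closed, tilted fingertips. The push rose to about 9 N, then dropped as the roller clicked. The largest steady force I read on the window was about 9 N; I did not log the forces during the moves themselves.
- **Window checks:** I lowered the fingers clear and the lip stayed put through every later picture, at about 85 mm of rise. It sits about 15 mm (±2 mm) below the pointer tip, inside the 18 mm limit but with little to spare. My first two-view estimates put the mark at 165 to 174 mm above the desk, which would have made the gap 18 mm or more. A lower, closer view brought the pointer to about 162 mm.
- **Early stops:** Two of the raising moves stopped early on false force trips. There was also a stretch where the fingers leaned about 8 N forward on the lip; I eased that off before the catch.
- **Tray:** I pushed it by the handle for 179.6 mm until it met its stop, at about 9 N along the travel (11 N in all), then backed off.
- **Final pictures:** The dispenser stands in the tray beyond the window. The staple box, pen cup, staplers, punch and spare dispenser look unmoved. The pink and red look-alikes also look untouched, and the arm was clear with its force reading near zero.

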